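# Turn the red bay marker over to green

## Task

The volumes in the bay marked red have dried out, so release that bay: take the red-showing marker plate off the two pins of its stand, turn it over and hang it back on both pins of the same stand, the same way up, pushed home against the upright so that its green face shows outwards. Leave the other marker plate, already showing green, as it is.

Things in the scene. Friction and masses are not known exactly. Their poses are not given: they have to be found in the camera images.
- plate: the plywood marker plate to turn over, 18 thick x 110 wide x 150 mm high, 0.2 kg: one face green with a white disc, the other red with a white bar. Origin: centre of the block; x out of the green face, y along the width, z to the top edge. Starts hanging upright on the pins, red face outwards, its back 1 to 8 mm from the upright. Solid plywood in the top 52 mm.
- plate_green (a point): middle of that plate's green face, 9 mm from its origin along +x; axes as the plate's. Two rectangular holes go right through the plate on its width's middle line: 22 x 22 mm, centre 12 mm above the plate's origin, and 22 wide x 30 mm high, centre 45 mm below it. So it fits either face out but only this way up.
- stand: its fixed stand, a grey slotted upright on a dark foot. Origin on the table under the upright's front face (plane x=0); z up; x: way the pins point, roughly away from the robot. Upright 50 mm wide, x -40 to 0, top z=126. Pins x 0 to 35, y=0: 10 mm dia at z=118, 12 mm dia at z=55. Plate hangs by the top of its upper hole: its origin at z=100, x=9 when home, top edge z=175.
- other_plate: an identical plate on an identical stand to one side, already with its green face outwards; not to be disturbed. Origin and axes as the first plate's. Both plates stand 49 mm clear above their uprights, with free space in front and behind to pinch the 18 mm thickness from above.
There are look-alikes about, which are no part of the job. What is shaped like the plate but blue or purple is not meant.

How it is judged:
By the outcome, as a careful person would: the job done as asked, in the order asked, and still so for the second after the job is handed in, with the robot touching nothing.
It also fails if it takes over 40 s, if anything falls off the work surface, if the arm or the gripper's body presses on something with over 40 N, if the wrist force passes 120 N, or if a joint passes its speed limit or range.

## Robot

A 6-joint arm with a two-finger parallel gripper is mounted at the origin on the work surface. World frame = base frame: x ahead of the robot, y to its left, z up, the work surface at z = 0. Lengths are in m, angles in rad, forces in N, time in s.
With the tool pointing down it reaches from about 0.35 to 0.775 m from the base axis. Payload 5.5 kg.
Tool frame: the origin (TCP) lies midway between the tips of the shut fingers; the grasp point (between the pads) lies 19 mm behind it (env.hold_point_z is the distance from the TCP to the grasp point, in m); z points along the fingers, y is the line along which they close (so a half turn about z gives the same grasp; the last joint's range is limited). The gripper opens to 85 mm and grips with 20 to 120 N. Pads are 22 mm wide; open, the fingers measure 114 mm over their backs; the gripper's body (76 mm by 85 mm) begins 54 mm behind the grasp point. The pads swing forward as they close: fully open they stand 13 mm farther back than shut.
Start: joints at [1.18, 0.313, 0.046, 1.304, 0, 1.431], TCP at [0.143, 0.557, 0.231] pointing down, gripper open.
Joint ranges: [-2.76, 2.76], [-0.86, 1.69], [-1.03, 1.26], [-2.2, 2.34], [-1.47, 1.5], [-3.14, 3.14]. Speed limits (rad/s): [2.57, 2.57, 3.14, 3.14, 3.14, 3.14].

## Interface

Orientations are given as a unit quaternion [w, x, y, z].
In Python, from workcell import env, read_camera gives the robot as it stands. The module is installed in compiled form; this text tells all that it offers.
- The arm moves only by the tool carry_out, never from a script. Its argument "moves" is a list of rows, each an object of numbers: "tx", "ty", "tz": the shift along the world's x, y, z in cm; "wx", "wy", "wz": the turn, a rotation vector about the world's x, y, z in rad; "claw": the closure, from -1 (fully open) to 1 (shut). A call has 1 to 8 rows; each row shifts and turns the commanded pose from where the row before left it; what a row does not reach is not made up. A row lasts 1/8 s, in which the tool goes at most 62.5 mm and 10.7 degrees, less where a joint would pass 70% of its speed; a pose out of reach is approached as far as the arm can. A call is refused whole if a number of a shift passes 6.25 or a number of a turn 0.188, either way. A call with a gripper value outside its range is refused whole. The fingers move at their own pace and stop on an object; "newtons" is the grip in N (left out, the last holds). Time passes only in rows, so rows that do not move let the fingers close. It gives the time, the measured TCP pose, the force, the opening and the grip force at its end, in the units of the state.
- env.get_state(): the state, without advancing time (a new reading comes with each control period).
- read_camera(name): name is "side" or "top" or "wrist"; returns a dict with "image" (384x512x3 uint8, blue, green, red), "z_map" (384x512 float32, m along the optical axis (not along the pixel's ray), 0 where there is no reading), "fx", "fy", "cx", "cy" (pixels), "camera_from_world" (4x4, takes a point from world to camera coordinates); the wrist camera has in their place "hand_eye" (4x4, takes a point from camera to tool coordinates, whose origin is the TCP and whose axes are the flange's). Camera axes: x right, y down, z forward; pixel columns grow to the right and rows downward; lengths in m; the calibration is good to about 2 mm. A picture is of the moment at which its call begins: read the wrist's pose just before it.
- env.hand_in(): hands the job in; it is judged then, once.
The state is a dict: "clock": time; "joint_pos": joint angles; "qvel": joint speeds; "tau": joint torques, N m; "tcp_pos": TCP position; "orientation": TCP orientation; "wrist_force": force on the tool from outside, world axes, zero at the start; "ft_torque": the same for the moment, N m; "finger_gap": finger opening in m; "grip_force": force on a finger pad.
Only numpy, scipy, OpenCV 4.12 (cv2) and the standard library are available. Lean on these libraries where they do the work, as an engineer would, in place of code of your own. Each camera call takes 0.05 s, during which the arm holds its last target. There are 200 camera calls.

## Working session

There is one attempt and no reset: what is moved stays moved. The work goes in short steps, Python scripts to look and compute and a tool call to move; the robot and the scene stay as the last step left them, time stands still between calls to the robot, and variables do not carry over. Pictures are saved under pics/ and viewed, at most 10 in all, crops included, and the job is handed in when it is done.

Besides the shell and the picture viewer there is one more tool, called after ">>>" by a JSON object that holds its "op" and its "data", one argument or row to a line. carry_out: Moves the arm, as the interface text tells. Its arguments: {"type":"object","properties":{"moves":{"type":"array","items":{"type":"object","properties":{"tx":{"type":"number"},"ty":{"type":"number"},"tz":{"type":"number"},"wx":{"type":"number"},"wy":{"type":"number"},"wz":{"type":"number"},"claw":{"type":"number"}}}},"newtons":{"type":"number"}},"required":["moves"]}

```bash
mkdir -p pics; cat > h.py <<'E'
import numpy as np, cv2
from workcell import env, read_camera
from scipy.spatial.transform import Rotation as R
def T_tool():
    s=env.get_state(); T=np.eye(4); q=s['orientation']; T[:3,:3]=R.from_quat([q[1],q[2],q[3],q[0]]).as_matrix(); T[:3,3]=s['tcp_pos']; return T
def cloud(name):
    T=T_tool(); c=read_camera(name); z=c['z_map']; v,u=np.indices(z.shape)
    P=np.stack([(u-c['cx'])/c['fx']*z,(v-c['cy'])/c['fy']*z,z,np.ones_like(z)],-1)
    M=T@c['hand_eye'] if name=='wrist' else np.linalg.inv(c['camera_from_world'])
    W=(P@M.T)[...,:3]; W[z==0]=np.nan
    return c['image'],W,M
E
python3 - <<'E'
from h import *
s=env.get_state();print(s)
ims=[]
for n in('side','top'):
    im,W,M=cloud(n);np.savez(n,im=im,W=W,M=M);cv2.imwrite(f'pics/{n}0.png',im)
    print(n,M.round(3))
E
```

```text
{'clock': 0.0, 'joint_pos': array([ 1.18036655e+00,  3.14036457e-01,  4.49635689e-02,  1.30358944e+00,
       -1.23572323e-05,  1.43117583e+00]), 'qvel': array([-0.00053442, -0.00160054,  0.00219453,  0.00059521,  0.00039549,
       -0.0010758 ]), 'tau': array([ 1.09809882e-04, -4.80629933e+01,  2.98532456e+01,  1.94755162e-02,
        5.30043815e-05,  1.16095016e-06]), 'tcp_pos': array([0.1425347 , 0.55652254, 0.23038205]), 'orientation': array([-2.38420881e-04,  1.25076146e-01,  9.92146707e-01, -9.02042786e-04]), 'wrist_force': array([-0.3385309 , -0.83838454, -0.2017392 ]), 'ft_torque': array([ 0.02470817, -0.00260309,  0.0485407 ]), 'grip_force': 0.0, 'finger_gap': 0.08539285340546078}
side [[-0.856 -0.296  0.423  0.194]
 [-0.517  0.504 -0.692  0.536]
 [-0.008 -0.812 -0.584  0.538]
 [ 0.     0.     0.     1.   ]]
top [[-0.015 -0.989  0.15   0.414]
 [-1.     0.016  0.005 -0.007]
 [-0.008 -0.15  -0.989  0.805]
 [ 0.     0.     0.     1.   ]]
```

View pics/side0.png

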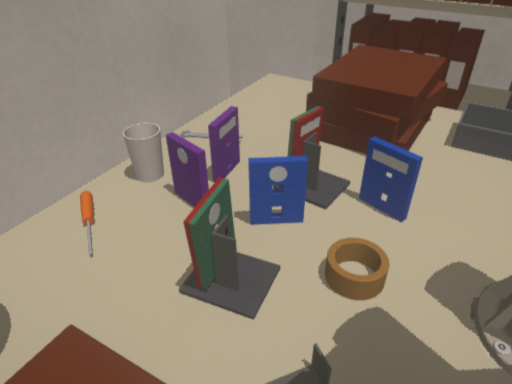

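View pics/top0.png

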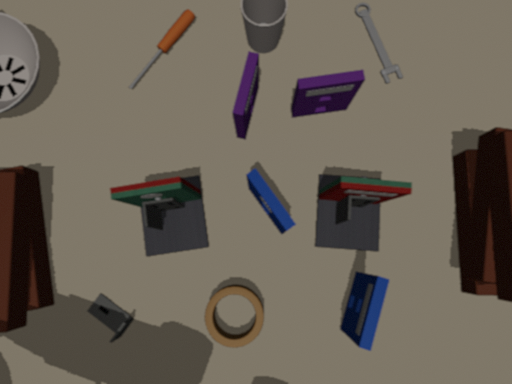

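The red-showing plate is the left one in the top view (about (155,192)): its green back faces the upright in the side view at (215,235). The right plate (365,190) shows green outwards. Next I measure the left plate and its stand.

```bash
python3 - <<'E'
from h import *
for n,box in(('top',(100,165,215,265)),('side',(180,175,285,310))):
    d=np.load(n+'.npz');im=d['im'];W=d['W']
    x0,y0,x1,y1=box
    hsv=cv2.cvtColor(im,cv2.COLOR_BGR2HSV)
    m=np.zeros(im.shape[:2],bool);m[y0:y1,x0:x1]=1
    H,S,V=[hsv[...,i] for i in range(3)]
    for col,mm in(('red',((H<8)|(H>172))&(S>150)&(V>60)),('green',(H>50)&(H<90)&(S>80)),('grey',(S<70)&(V<120))):
        k=m&mm&np.isfinite(W[...,2])&(W[...,2]>0.02)
        P=W[k]
        if len(P)<20: print(n,col,len(P));continue
        print(n,col,len(P),'pct1',np.percentile(P,2,0).round(4),'pct99',np.percentile(P,98,0).round(4))
        if col!='grey':
            t=P[P[:,2]>np.percentile(P[:,2],98)-0.006]
            print('  topband',len(t),t.mean(0).round(4),t.min(0).round(4),t.max(0).round(4))
            c=P.mean(0);u,s,vt=np.linalg.svd(P-c,full_matrices=False);print('  plane n',vt[2].round(3),'c',c.round(4),'rms',(s[2]/len(P)**.5).round(4), 'n.c',(vt[2]@c).round(4))
        else:
            for a,b in((.08,.115),(.115,.14)):
                t=P[(P[:,2]>a)&(P[:,2]<b)]
                if len(t)>5: print('  grey',a,b,len(t),np.percentile(t,3,0).round(4),np.percentile(t,97,0).round(4))
    # foot
    k=m&np.isfinite(W[...,2])&(S<90)&(V<90)&(W[...,2]>0.004)&(W[...,2]<0.02)
    r=cv2.minAreaRect((W[k][:,:2]*1000).astype(np.float32));print(n,'foot',k.sum(),r,W[k][:,2].mean())
    pt=W[y0:y1,x0:x1]
    cv2.imwrite(f'pics/crop_{n}.png',cv2.resize(im[y0:y1,x0:x1],None,fx=4,fy=4,interpolation=cv2.INTER_CUBIC))
E
```

```text
top red 330 pct1 [0.5084 0.1117 0.1708] pct99 [0.526  0.2159 0.18  ]
  topband 225 [0.5195 0.1465 0.1768] [0.5093 0.1107 0.174 ] [0.5276 0.212  0.1815]
  plane n [-0.113 -0.089 -0.99 ] c [0.5173 0.1625 0.1754] rms 0.0011 n.c -0.2463
top green 890 pct1 [0.498  0.1021 0.0423] pct99 [0.5178 0.2102 0.1795]
  topband 270 [0.509  0.1495 0.1763] [0.5    0.1095 0.1735] [0.5183 0.2073 0.1817]
  plane n [-0.989 -0.144  0.024] c [0.5073 0.1495 0.1401] rms 0.0021 n.c -0.52
top grey 949 pct1 [0.4581 0.1267 0.0249] pct99 [0.5155 0.214  0.1756]
  grey 0.08 0.115 244 [0.4589 0.1334 0.0818] [0.5059 0.2081 0.1142]
  grey 0.115 0.14 256 [0.4596 0.134  0.1164] [0.5051 0.2104 0.1365]
top foot 2705 ((489.3057556152344, 156.02377319335938), (148.60995483398438, 119.36285400390625), 7.7259955406188965) 0.010591058203679815
side red 224 pct1 [0.5067 0.1151 0.1695] pct99 [0.5249 0.2175 0.1783]
  topband 154 [0.5174 0.1545 0.1752] [0.5075 0.1123 0.1724] [0.5268 0.2124 0.1787]
  plane n [-0.99  -0.142 -0.016] c [0.5153 0.1697 0.1728] rms 0.0021 n.c -0.5369
side green 202 pct1 [0.4973 0.116  0.1697] pct99 [0.5136 0.2153 0.1782]
  topband 135 [0.5073 0.1517 0.1752] [0.4988 0.1135 0.1722] [0.5156 0.2089 0.1791]
  plane n [-0.01  -0.08  -0.997] c [0.5052 0.1678 0.1738] rms 0.0007 n.c -0.1917
side grey 2975 pct1 [0.457  0.1058 0.0247] pct99 [0.5114 0.2159 0.1706]
  grey 0.08 0.115 790 [0.4571 0.1061 0.0814] [0.5111 0.2127 0.1139]
  grey 0.115 0.14 675 [0.4601 0.1107 0.1157] [0.5103 0.2148 0.1389]
side foot 2815 ((560.3964233398438, 63.942047119140625), (222.00262451171875, 373.03546142578125), 27.820009231567383) 0.009624441865844413
```

View pics/crop_top.png

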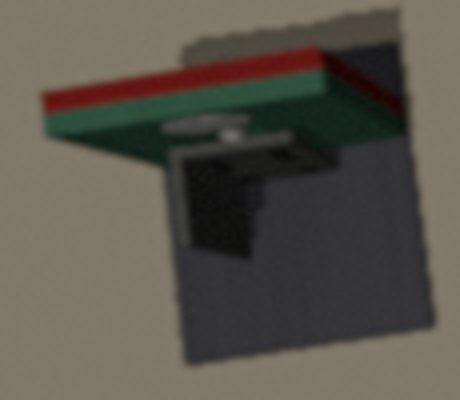

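The crop shows the plate's top at crop (45–325, 50–130) and the slotted upright below it, with the plate a little off the upright. Next, a refined fit in the stand's axes.

```bash
python3 - <<'E'
from h import *
for n,box in(('top',(100,165,215,265)),('side',(170,165,285,310))):
    d=np.load(n+'.npz');im=d['im'];W=d['W'];x0,y0,x1,y1=box
    hsv=cv2.cvtColor(im,cv2.COLOR_BGR2HSV)[y0:y1,x0:x1];Wc=W[y0:y1,x0:x1]
    H,S,V=[hsv[...,i] for i in range(3)]
    P=Wc[np.isfinite(Wc[...,2])&(S>80)&((H<10)|(H>170)|((H>50)&(H<95)))]
    t=P[(P[:,2]>.169)&(P[:,2]<.185)]
    r=cv2.minAreaRect((t[:,:2]*1000).astype(np.float32));print(n,'plate top',len(t),r,np.median(t[:,2]))
    a=np.radians(8);u=np.array([np.cos(a),np.sin(a)]);w=np.array([-u[1],u[0]])
    print(' plate u',np.percentile(t[:,:2]@u,[1,99]).round(4),'w',np.percentile(t[:,:2]@w,[1,99]).round(4))
    q=Wc[np.isfinite(Wc[...,2])&(S<110)]
    f=q[(q[:,2]>.006)&(q[:,2]<.016)&(q[:,0]>.40)&(q[:,0]<.56)&(q[:,1]>.08)&(q[:,1]<.24)];
    r=cv2.minAreaRect((f[:,:2]*1000).astype(np.float32));print(' foot',r)
    for lo,hi in((.03,.06),(.06,.09),(.09,.12),(.12,.131)):
        g=q[(q[:,2]>lo)&(q[:,2]<hi)];g=g[(g[:,:2]@u<.518)]
        print(' upright z',lo,len(g),'u',np.percentile(g[:,:2]@u,[2,98]).round(4),'w',np.percentile(g[:,:2]@w,[2,98]).round(4))
E
```

```text
top plate top 773 ((512.790771484375, 164.126220703125), (18.717891693115234, 109.86796569824219), 7.767259120941162) 0.17513547011912134
 plate u [0.5214 0.5396] w [0.0369 0.144 ]
 foot ((484.89434814453125, 156.0052032470703), (139.86227416992188, 120.51213836669922), 7.725996494293213)
 upright z 0.03 144 u [0.4777 0.5145] w [0.0622 0.1087]
 upright z 0.06 152 u [0.4771 0.5155] w [0.0621 0.1088]
 upright z 0.09 179 u [0.4772 0.5148] w [0.0621 0.1087]
 upright z 0.12 173 u [0.4785 0.5168] w [0.0635 0.112 ]
side plate top 483 ((511.6529541015625, 165.01937866210938), (19.273723602294922, 108.58280181884766), 8.086519241333008) 0.1737795010395225
 plate u [0.5204 0.5389] w [0.04   0.1457]
 foot ((484.47869873046875, 155.32305908203125), (140.8210906982422, 121.5065689086914), 7.939098834991455)
 upright z 0.03 298 u [0.476  0.5156] w [-0.0841  0.112 ]
 upright z 0.06 322 u [0.4765 0.5155] w [-0.1053  0.1122]
 upright z 0.09 545 u [0.474  0.5152] w [-0.0928  0.112 ]
 upright z 0.12 265 u [0.4724 0.516 ] w [-0.0939  0.1117]
```

```bash
python3 - <<'E'
from h import *
a=np.array([.1425,.5565]);b=np.array([.512,.1645]);L=np.linalg.norm(b-a);e=(b-a)/L
for n in('side','top'):
    W=np.load(n+'.npz')['W'].reshape(-1,3);W=W[np.isfinite(W[:,2])]
    s=(W[:,:2]-a)@e;l=np.abs((W[:,:2]-a)@np.array([-e[1],e[0]]))
    for i in range(-1,7):
        k=(s>i*.1)&(s<i*.1+.1)&(l<.1)
        if k.sum(): print(n,i,W[k,2].max().round(3),k.sum())
E
```

```text
side 2 0.122 81
side 3 0.121 5353
side 4 0.173 8028
side 5 0.18 6214
side 6 0.151 2157
top 0 0.002 26
top 1 0.006 3016
top 2 0.125 7051
top 3 0.123 6209
top 4 0.174 4936
top 5 0.182 5730
top 6 0.153 4919
```

>>> {"op": "carry_out", "data": {
  "moves": [
    {"tx": 1.5, "ty": -1.6, "tz": 0.4, "wz": -0.05},
    {"tx": 3.1, "ty": -3.3, "tz": 0.4, "wz": -0.1},
    {"tx": 3.1, "ty": -3.3, "tz": 0.4, "wz": -0.1},
    {"tx": 3.1, "ty": -3.3, "tz": 0.4, "wz": -0.1},
    {"tx": 3.1, "ty": -3.3, "tz": 0.4, "wz": -0.1},
    {"tx": 3.1, "ty": -3.3, "wz": -0.1},
    {"tx": 3.1, "ty": -3.3, "wz": -0.1},
    {"tx": 3.1, "ty": -3.3, "wz": -0.1}
  ]
}}

```text
invalid input at $.moves[0]: expected keys tx, ty, tz, wx, wy, wz, claw
```

>>> {"op": "carry_out", "data": {
  "moves": [
    {"tx": 3.1, "ty": -3.3, "wz": -0.1},
    {"tx": 3.1, "ty": -3.3, "wz": -0.1},
    {"tx": 2.5, "ty": -2.6, "wz": -0.1},
    {"tx": 1.5, "ty": -1.6, "wz": -0.1},
    {"wz": -0.03},
    {}
  ]
}}

```text
invalid input at $.moves[0]: expected keys tx, ty, tz, wx, wy, wz, claw
```

```bash
python3 - <<'E'
from h import *
T=T_tool();print(T.round(4));print(env.get_state()['joint_pos'].round(3))
im,W,M=cloud('wrist');np.savez('w1',im=im,W=W,M=M,T=T);cv2.imwrite('pics/w1.png',im)
a=np.radians(7.9);u=np.array([np.cos(a),np.sin(a)]);w=np.array([-u[1],u[0]])
hsv=cv2.cvtColor(im,cv2.COLOR_BGR2HSV);S=hsv[...,1]
k=np.isfinite(W[...,2])&(W[...,2]>.165)&(W[...,2]<.19);t=W[k]
print(len(t));r=cv2.minAreaRect((t[:,:2]*1000).astype(np.float32));print(r,np.median(t[:,2]),'u',np.percentile(t[:,:2]@u,[1,99]).round(4),'w',np.percentile(t[:,:2]@w,[1,99]).round(4))
k=np.isfinite(W[...,2])&(W[...,2]>.118)&(W[...,2]<.134)&(S<110);t=W[k];print(len(t),np.median(t[:,2]),'u',np.percentile(t[:,:2]@u,[1,99]).round(4),'w',np.percentile(t[:,:2]@w,[1,99]).round(4))
E
```

```text
[[-9.687e-01  2.482e-01 -6.000e-04  1.425e-01]
 [ 2.482e-01  9.687e-01 -1.500e-03  5.566e-01]
 [ 2.000e-04 -1.600e-03 -1.000e+00  2.305e-01]
 [ 0.000e+00  0.000e+00  0.000e+00  1.000e+00]]
[1.18  0.314 0.045 1.304 0.    1.431]
17251
((113.55032348632812, 575.4514770507812), (249.81903076171875, 221.46621704101562), 75.4864730834961) 0.17787703881188385 u [0.0634 0.3014] w [0.4366 0.6833]
55 0.12089409188451455 u [0.3501 0.4089] w [0.3746 0.6727]
```

View pics/w1.png

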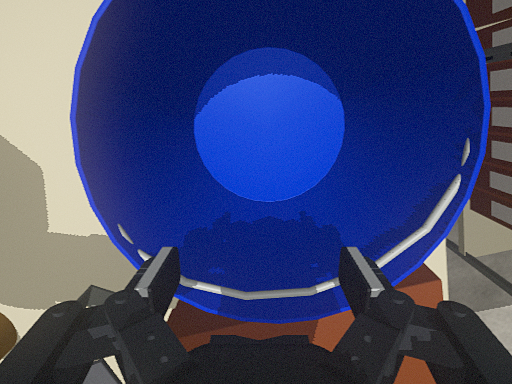

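The wrist view shows a blue bucket below the start pose (rim around z 0.178, below the TCP). The moves were refused because each row needs all the keys, so I resend them.

>>> {"op": "carry_out", "data": {
  "moves": [
    {"tx": 1.5, "ty": -1.6, "tz": 0.4, "wx": 0, "wy": 0, "wz": -0.05, "claw": -1},
    {"tx": 3.1, "ty": -3.3, "tz": 0.4, "wx": 0, "wy": 0, "wz": -0.1, "claw": -1},
    {"tx": 3.1, "ty": -3.3, "tz": 0.4, "wx": 0, "wy": 0, "wz": -0.1, "claw": -1},
    {"tx": 3.1, "ty": -3.3, "tz": 0.4, "wx": 0, "wy": 0, "wz": -0.1, "claw": -1},
    {"tx": 3.1, "ty": -3.3, "tz": 0.4, "wx": 0, "wy": 0, "wz": -0.1, "claw": -1},
    {"tx": 3.1, "ty": -3.3, "tz": 0, "wx": 0, "wy": 0, "wz": -0.1, "claw": -1},
    {"tx": 3.1, "ty": -3.3, "tz": 0, "wx": 0, "wy": 0, "wz": -0.1, "claw": -1},
    {"tx": 3.1, "ty": -3.3, "tz": 0, "wx": 0, "wy": 0, "wz": -0.1, "claw": -1}
  ]
}}

```text
clock: 1.15
tcp_pos: [0.3757, 0.3078, 0.2516]
orientation: [0.0, 0.482, 0.876, 0.0]
wrist_force: [-0.4, -0.1, 0.6]
finger_gap: 0.0852
grip_force: 0.0
```

>>> {"op": "carry_out", "data": {
  "moves": [
    {"tx": 3.1, "ty": -3.3, "tz": 0, "wx": 0, "wy": 0, "wz": -0.1, "claw": -1},
    {"tx": 3.1, "ty": -3.3, "tz": 0, "wx": 0, "wy": 0, "wz": -0.1, "claw": -1},
    {"tx": 3.1, "ty": -3.3, "tz": 0, "wx": 0, "wy": 0, "wz": -0.1, "claw": -1},
    {"tx": 2.5, "ty": -2.6, "tz": 0, "wx": 0, "wy": 0, "wz": -0.1, "claw": -1},
    {"tx": 1.0, "ty": -1.1, "tz": 0, "wx": 0, "wy": 0, "wz": -0.1, "claw": -1},
    {"tx": 0, "ty": 0, "tz": 0, "wx": 0, "wy": 0, "wz": -0.03, "claw": -1},
    {"tx": 0, "ty": 0, "tz": 0, "wx": 0, "wy": 0, "wz": 0, "claw": -1}
  ]
}}

```text
clock: 2.02
tcp_pos: [0.5021, 0.1739, 0.2514]
orientation: [-0.0, 0.693, 0.721, -0.0]
wrist_force: [0.5, 1.0, 0.4]
finger_gap: 0.0853
grip_force: 0.0
```

```bash
cat > m.py <<'E'
from h import *
import sys
T=T_tool();print(T.round(4));s=env.get_state();print(s['joint_pos'].round(3),s['wrist_force'].round(2),s['clock'],s['finger_gap'])
im,W,M=cloud('wrist');cv2.imwrite(f'pics/{sys.argv[1]}.png',im);np.savez(sys.argv[1],im=im,W=W,M=M)
a=np.radians(7.9);u=np.array([np.cos(a),np.sin(a)]);w=np.array([-u[1],u[0]])
hsv=cv2.cvtColor(im,cv2.COLOR_BGR2HSV);H,S,V=[hsv[...,i] for i in range(3)]
print('tcp u,w',T[:2,3]@u,T[:2,3]@w,'yaw y',np.degrees(np.arctan2(T[1,1],T[0,1])))
k=np.isfinite(W[...,2])&(W[...,2]>.165)&(W[...,2]<.19)&(S>80)&((H<10)|(H>170)|((H>50)&(H<95)));t=W[k]
r=cv2.minAreaRect((t[:,:2]*1000).astype(np.float32));print(len(t),r,np.median(t[:,2]),'u',np.percentile(t[:,:2]@u,[1,99]).round(4),'w',np.percentile(t[:,:2]@w,[1,99]).round(4))
k=np.isfinite(W[...,2])&(W[...,2]>.118)&(W[...,2]<.134)&(S<110)&(np.abs(W[...,:2]@u-.5)<.1)&(np.abs(W[...,:2]@w-.087)<.06);t=W[k];print(len(t),np.median(t[:,2]),'u',np.percentile(t[:,:2]@u,[1,99]).round(4),'w',np.percentile(t[:,:2]@w,[1,99]).round(4))
E
python3 m.py w2
```

```text
[[-4.040e-02  9.992e-01 -4.000e-04  5.021e-01]
 [ 9.992e-01  4.040e-02  0.000e+00  1.739e-01]
 [ 1.000e-04 -4.000e-04 -1.000e+00  2.514e-01]
 [ 0.000e+00  0.000e+00  0.000e+00  1.000e+00]]
[ 0.182  0.223 -0.025  1.323  0.     1.713] [0.54 0.99 0.45] 2.025 0.08534204794563131
tcp u,w 0.5212269783680364 0.10320781581201698 yaw y 2.3127781861084453
2294 ((512.4346923828125, 162.95248413085938), (18.036415100097656, 110.10002899169922), 7.996639728546143) 0.1753119960929254 u [0.5215 0.5386] w [0.0379 0.1455]
538 0.126489479614862 u [0.4771 0.5502] w [0.0625 0.1431]
```

View pics/w2.png

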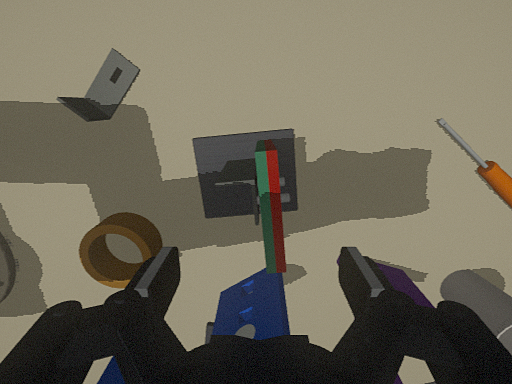

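The wrist view shows the plate's top edge from (265,145) to (275,270), with the upright at (240,185) behind it. The wrist measurement agrees with the other views. I centre, turn 0.1 rad, and go down.

>>> {"op": "carry_out", "data": {
  "moves": [
    {"tx": 0.5, "ty": -0.5, "tz": 0, "wx": 0, "wy": 0, "wz": 0.05, "claw": -1},
    {"tx": 0.5, "ty": -0.5, "tz": 0, "wx": 0, "wy": 0, "wz": 0.05, "claw": -1},
    {"tx": 0, "ty": 0, "tz": -2.4, "wx": 0, "wy": 0, "wz": 0, "claw": -1},
    {"tx": 0, "ty": 0, "tz": -3, "wx": 0, "wy": 0, "wz": 0, "claw": -1},
    {"tx": 0, "ty": 0, "tz": -3, "wx": 0, "wy": 0, "wz": 0, "claw": -1},
    {"tx": 0, "ty": 0, "tz": -2, "wx": 0, "wy": 0, "wz": 0, "claw": -1},
    {"tx": 0, "ty": 0, "tz": -1, "wx": 0, "wy": 0, "wz": 0, "claw": -1},
    {"tx": 0, "ty": 0, "tz": 0, "wx": 0, "wy": 0, "wz": 0, "claw": -1}
  ]
}}

```text
clock: 3.08
tcp_pos: [0.5121, 0.1644, 0.1371]
orientation: [-0.0, 0.655, 0.755, -0.0]
wrist_force: [-0.2, 1.0, 0.2]
finger_gap: 0.0856
grip_force: 0.0
```

```bash
python3 m.py w3
```

```text
[[-1.407e-01  9.900e-01 -7.000e-04  5.121e-01]
 [ 9.900e-01  1.407e-01 -2.000e-04  1.644e-01]
 [-0.000e+00 -8.000e-04 -1.000e+00  1.371e-01]
 [ 0.000e+00  0.000e+00  0.000e+00  1.000e+00]]
[ 0.161  0.29  -0.223  1.059 -0.     1.591] [-0.22  0.95  0.23] 3.075 0.08558002898618466
tcp u,w 0.5298549616302949 0.09249534676562943 yaw y 8.090277678981577
6589 ((510.85723876953125, 169.12857055664062), (82.46351623535156, 79.87053680419922), 52.59816360473633) 0.17443471842441877 u [0.5213 0.539 ] w [0.0675 0.1458]
1473 0.12649779407264117 u [0.4773 0.5501] w [0.0633 0.1433]
```

>>> {"op": "carry_out", "data": {
  "newtons": 50,
  "moves": [
    {"tx": 0, "ty": 0, "tz": 0, "wx": 0, "wy": 0, "wz": 0, "claw": 1},
    {"tx": 0, "ty": 0, "tz": 0, "wx": 0, "wy": 0, "wz": 0, "claw": 1},
    {"tx": 0, "ty": 0, "tz": 0, "wx": 0, "wy": 0, "wz": 0, "claw": 1},
    {"tx": 0, "ty": 0, "tz": 0, "wx": 0, "wy": 0, "wz": 0, "claw": 1},
    {"tx": 0, "ty": 0, "tz": 0, "wx": 0, "wy": 0, "wz": 0, "claw": 1}
  ]
}}

```text
clock: 3.75
tcp_pos: [0.5129, 0.164, 0.1376]
orientation: [0.0, 0.656, 0.755, 0.0]
wrist_force: [0.3, 0.4, 2.1]
finger_gap: 0.0174
grip_force: 51.1
```

>>> {"op": "carry_out", "data": {
  "moves": [
    {"tx": 0, "ty": 0, "tz": 0.5, "wx": 0, "wy": 0, "wz": 0, "claw": 1},
    {"tx": 0.06, "ty": -0.4, "tz": 0, "wx": 0, "wy": 0, "wz": 0, "claw": 1},
    {"tx": 1.0, "ty": 0.14, "tz": 0, "wx": 0, "wy": 0, "wz": 0, "claw": 1},
    {"tx": 1.5, "ty": 0.21, "tz": 0, "wx": 0, "wy": 0, "wz": 0, "claw": 1},
    {"tx": 1.5, "ty": 0.21, "tz": 0, "wx": 0, "wy": 0, "wz": 0, "claw": 1},
    {"tx": 1.0, "ty": 0.14, "tz": 0, "wx": 0, "wy": 0, "wz": 0, "claw": 1},
    {"tx": 0, "ty": 0, "tz": 0, "wx": 0, "wy": 0, "wz": 0, "claw": 1}
  ]
}}

```text
clock: 4.62
tcp_pos: [0.5642, 0.1668, 0.1419]
orientation: [0.0, 0.656, 0.755, -0.0]
wrist_force: [-0.3, 0.8, -1.1]
finger_gap: 0.0173
grip_force: 50.7
```

>>> {"op": "carry_out", "data": {
  "moves": [
    {"tx": 0, "ty": 0, "tz": 1.5, "wx": 0, "wy": 0, "wz": 0, "claw": 1},
    {"tx": 0, "ty": 0, "tz": 3, "wx": 0, "wy": 0, "wz": 0, "claw": 1},
    {"tx": 0, "ty": 0, "tz": 3, "wx": 0, "wy": 0, "wz": 0, "claw": 1},
    {"tx": 0, "ty": 0, "tz": 3, "wx": 0, "wy": 0, "wz": 0, "claw": 1},
    {"tx": 0, "ty": 0, "tz": 3, "wx": 0, "wy": 0, "wz": 0, "claw": 1},
    {"tx": 0, "ty": 0, "tz": 2.5, "wx": 0, "wy": 0, "wz": 0, "claw": 1},
    {"tx": 0, "ty": 0, "tz": 1, "wx": 0, "wy": 0, "wz": 0, "claw": 1},
    {"tx": 0, "ty": 0, "tz": 0, "wx": 0, "wy": 0, "wz": 0, "claw": 1}
  ]
}}

```text
clock: 5.62
tcp_pos: [0.5634, 0.1671, 0.3132]
orientation: [0.001, 0.656, 0.755, 0.001]
wrist_force: [0.2, -0.3, -1.2]
finger_gap: 0.0174
grip_force: 50.7
```

```bash
python3 - <<'E'
from h import *
T=T_tool();s=env.get_state();print(T[:3,3],s['joint_pos'].round(3),s['wrist_force'])
ims=[]
for n in('side','top'):
    im,W,M=cloud(n);np.savez(n+'2',im=im,W=W,M=M);ims.append(im)
cv2.imwrite('pics/lift.png',cv2.resize(np.hstack(ims),(800,300)))
E
```

```text
[0.56337646 0.16706393 0.31324205] [ 0.152  0.333  0.272  1.508 -0.     1.582] [ 0.15048822 -0.28357492 -1.19266215]
```

View pics/lift.png

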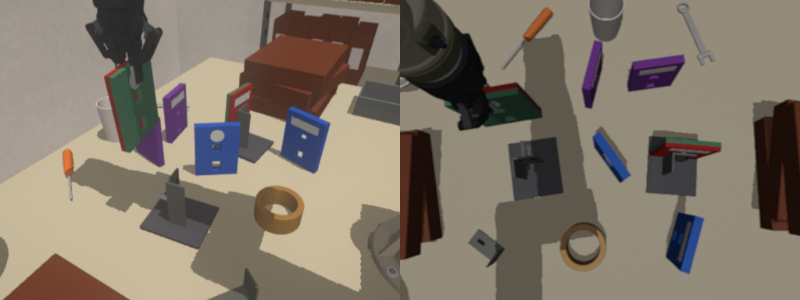

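The plate is lifted clear and hangs upright in the gripper, side view (130,105); the empty stand is at (180,205). Next, the half turn about z.

>>> {"op": "carry_out", "data": {
  "moves": [
    {"tx": 0, "ty": 0, "tz": 0, "wx": 0, "wy": 0, "wz": 0.1, "claw": 1},
    {"tx": 0, "ty": 0, "tz": 0, "wx": 0, "wy": 0, "wz": 0.18, "claw": 1},
    {"tx": 0, "ty": 0, "tz": 0, "wx": 0, "wy": 0, "wz": 0.18, "claw": 1},
    {"tx": 0, "ty": 0, "tz": 0, "wx": 0, "wy": 0, "wz": 0.18, "claw": 1},
    {"tx": 0, "ty": 0, "tz": 0, "wx": 0, "wy": 0, "wz": 0.18, "claw": 1},
    {"tx": 0, "ty": 0, "tz": 0, "wx": 0, "wy": 0, "wz": 0.18, "claw": 1},
    {"tx": 0, "ty": 0, "tz": 0, "wx": 0, "wy": 0, "wz": 0.18, "claw": 1},
    {"tx": 0, "ty": 0, "tz": 0, "wx": 0, "wy": 0, "wz": 0.18, "claw": 1}
  ]
}}

```text
clock: 6.72
tcp_pos: [0.5627, 0.1669, 0.3107]
orientation: [-0.001, 0.032, 0.999, -0.0]
wrist_force: [0.6, 0.5, -0.6]
finger_gap: 0.0174
grip_force: 50.7
```

>>> {"op": "carry_out", "data": {
  "moves": [
    {"tx": 0, "ty": 0, "tz": 0, "wx": 0, "wy": 0, "wz": 0.18, "claw": 1},
    {"tx": 0, "ty": 0, "tz": 0, "wx": 0, "wy": 0, "wz": 0.18, "claw": 1},
    {"tx": 0, "ty": 0, "tz": 0, "wx": 0, "wy": 0, "wz": 0.18, "claw": 1},
    {"tx": 0, "ty": 0, "tz": 0, "wx": 0, "wy": 0, "wz": 0.18, "claw": 1},
    {"tx": 0, "ty": 0, "tz": 0, "wx": 0, "wy": 0, "wz": 0.18, "claw": 1},
    {"tx": 0, "ty": 0, "tz": 0, "wx": 0, "wy": 0, "wz": 0.18, "claw": 1},
    {"tx": 0, "ty": 0, "tz": 0, "wx": 0, "wy": 0, "wz": 0.18, "claw": 1},
    {"tx": 0, "ty": 0, "tz": 0, "wx": 0, "wy": 0, "wz": 0.18, "claw": 1}
  ]
}}

```text
clock: 7.72
tcp_pos: [0.5627, 0.1669, 0.3107]
orientation: [-0.001, -0.635, 0.773, 0.001]
wrist_force: [-0.5, 0.5, -1.1]
finger_gap: 0.0176
grip_force: 50.7
```

>>> {"op": "carry_out", "data": {
  "moves": [
    {"tx": 0, "ty": 0, "tz": 0, "wx": 0, "wy": 0, "wz": 0.161, "claw": 1},
    {"tx": 0, "ty": 0, "tz": 0, "wx": 0, "wy": 0, "wz": 0, "claw": 1},
    {"tx": 0, "ty": 0, "tz": 0, "wx": 0, "wy": 0, "wz": 0, "claw": 1}
  ]
}}

```text
clock: 8.1
tcp_pos: [0.563, 0.167, 0.3115]
orientation: [-0.001, -0.692, 0.722, 0.0]
wrist_force: [-0.2, -0.3, -0.5]
finger_gap: 0.0176
grip_force: 50.7
```

```bash
python3 - <<'E'
from h import *
T=T_tool();s=env.get_state();print(T.round(4),s['joint_pos'].round(3),s['wrist_force'],s['clock'])
a=np.radians(8);u=np.array([np.cos(a),np.sin(a)]);w=np.array([-u[1],u[0]])
print('tcp',T[:2,3]@u,T[:2,3]@w)
for n in('top2','side2'):
    W=np.load(n+'.npz')['W'].reshape(-1,3);W=W[np.isfinite(W[:,2])]
    U=W[:,:2]@u;V=W[:,:2]@w
    near=(U>.45)&(U<.58)&(np.abs(V-.087)<.05)
    for lo,hi in((.12,.132),(.105,.118),(.03,.1)):
        k=near&(W[:,2]>lo)&(W[:,2]<hi);print(n,lo,k.sum(),'u',np.percentile(U[k],[1,50,99]).round(4),'w',np.percentile(V[k],[1,99]).round(4))
    k=near&(U>.522)&(W[:,2]>.03)&(W[:,2]<.14);print(' pins',k.sum()); 
    for lo,hi in((.04,.07),(.1,.13)):
        j=k&(W[:,2]>lo)&(W[:,2]<hi)
        if j.sum()>2: print('  pin',lo,j.sum(),'u',U[j].min(),U[j].max(),'w',V[j].min(),V[j].max(),V[j].mean(),'z',W[j,2].min(),W[j,2].max())
for n in('top','side','wrist'):
    im,W,M=cloud(n);np.savez(n+'3',im=im,W=W,M=M)
    hsv=cv2.cvtColor(im,cv2.COLOR_BGR2HSV);H,S,Vv=[hsv[...,i] for i in range(3)]
    col=(S>80)&((H<10)|(H>170)|((H>50)&(H<95)))
    d=np.linalg.norm(W[...,:2]-T[:2,3],axis=-1)
    k=col&np.isfinite(W[...,2])&(d<.075)&(W[...,2]>.19)&(W[...,2]<.36);t=W[k]
    if len(t)>20: print(n,len(t),'z',np.percentile(t[:,2],[1,99]).round(4),'u',np.percentile(t[:,:2]@u,[1,99]).round(4),'w',np.percentile(t[:,:2]@w,[1,99]).round(4))
E
```

```text
[[-4.320e-02 -9.991e-01 -1.500e-03  5.630e-01]
 [-9.991e-01  4.320e-02 -2.000e-04  1.670e-01]
 [ 3.000e-04  1.500e-03 -1.000e+00  3.115e-01]
 [ 0.000e+00  0.000e+00  0.000e+00  1.000e+00]] [ 0.152  0.335  0.27   1.508  0.    -1.376] [-0.20435992 -0.26221516 -0.54085289] 8.1
tcp 0.5807887715522573 0.08700337566243792
top2 0.12 286 u [0.4783 0.5152 0.5501] w [0.0628 0.1118]
top2 0.105 80 u [0.4776 0.5126 0.5377] w [0.062  0.1086]
top2 0.03 442 u [0.4771 0.5127 0.5499] w [0.0619 0.1104]
 pins 191
  pin 0.04 87 u 0.5272992686249014 0.5516568425357039 w 0.08063745950441982 0.09206049493457157 0.08606486871415696 z 0.055907790181990324 0.06306939921472421
  pin 0.1 104 u 0.5222229964129314 0.5515421223755503 w 0.08162435479595069 0.09193448084354845 0.08616186438735102 z 0.11771600031148355 0.12501747571510413
side2 0.12 263 u [0.4768 0.5125 0.5484] w [0.0626 0.1118]
side2 0.105 219 u [0.4764 0.5069 0.5444] w [0.0615 0.1122]
side2 0.03 798 u [0.4763 0.4984 0.5478] w [0.0627 0.1121]
 pins 173
  pin 0.04 75 u 0.5286305175135482 0.5507319248002298 w 0.08325911924845526 0.09253947327892857 0.08904891974625424 z 0.05203836896779135 0.061873911048094254
  pin 0.1 98 u 0.5221238649668547 0.5514036645383946 w 0.08232831380114419 0.09222209848252727 0.08819910648320853 z 0.11526949308772155 0.12395389478633467
top 1943 z [0.2072 0.3499] u [0.562  0.5873] w [0.0342 0.1289]
side 5064 z [0.2003 0.3505] u [0.5621 0.5898] w [0.0389 0.1491]
wrist 6941 z [0.2445 0.352 ] u [0.5634 0.5915] w [0.0326 0.1113]
```

>>> {"op": "carry_out", "data": {
  "moves": [
    {"tx": 0, "ty": 0, "tz": 0, "wx": 0, "wy": 0, "wz": 0.09, "claw": 1},
    {"tx": 0, "ty": 0, "tz": 0, "wx": 0, "wy": 0, "wz": 0.092, "claw": 1},
    {"tx": 0, "ty": 0, "tz": 0, "wx": 0, "wy": 0, "wz": 0, "claw": 1},
    {"tx": 0, "ty": 0, "tz": -3, "wx": 0, "wy": 0, "wz": 0, "claw": 1},
    {"tx": 0, "ty": 0, "tz": -4, "wx": 0, "wy": 0, "wz": 0, "claw": 1},
    {"tx": 0, "ty": 0, "tz": 0, "wx": 0, "wy": 0, "wz": 0, "claw": 1},
    {"tx": 0, "ty": 0, "tz": 0, "wx": 0, "wy": 0, "wz": 0, "claw": 1}
  ]
}}

```text
clock: 9.12
tcp_pos: [0.5639, 0.1671, 0.2437]
orientation: [-0.0, 0.755, -0.656, 0.0]
wrist_force: [1.2, 0.2, 0.2]
finger_gap: 0.0173
grip_force: 50.6
```

```bash
cat > p.py <<'E'
from h import *
import sys
T=T_tool();s=env.get_state();print(T[:3,3].round(4),'yaw',np.degrees(np.arctan2(-T[1,1],-T[0,1])),s['wrist_force'],s['clock'])
a=np.radians(8);u=np.array([np.cos(a),np.sin(a)]);w=np.array([-u[1],u[0]])
print('tcp',T[:2,3]@u,T[:2,3]@w)
ims=[]
for n in('top','side'):
    im,W,M=cloud(n);ims.append(im)
    hsv=cv2.cvtColor(im,cv2.COLOR_BGR2HSV);H,S,Vv=[hsv[...,i] for i in range(3)]
    d=np.linalg.norm(W[...,:2]-T[:2,3],axis=-1)
    for c,col in(('red',(H<10)|(H>170)),('green',(H>50)&(H<95))):
        k=(S>80)&col&np.isfinite(W[...,2])&(d<.075)&(np.abs(W[...,2]-T[2,3]+.036)<.09);t=W[k]
        if len(t)<20: continue
        print(n,c,len(t),'z',np.percentile(t[:,2],[1,99]).round(4),'u',np.percentile(t[:,:2]@u,[1,99]).round(4),'w',np.percentile(t[:,:2]@w,[1,99]).round(4),end=' ')
        cc=np.median(t,0);t=t[np.abs((t-cc)[:,:2]@u)<.006];vt=np.linalg.svd(t-t.mean(0),full_matrices=False)[2][2];vt*=np.sign(vt[0]);print('n',vt.round(3))
cv2.imwrite(f'pics/{sys.argv[1]}.png',cv2.resize(np.hstack(ims),(800,300)))
cv2.imwrite(f'pics/{sys.argv[1]}c.png',cv2.resize(ims[1][100:330,130:330],None,fx=2.5,fy=2.5))
E
python3 p.py p1
```

```text
[0.5639 0.1671 0.2437] yaw 8.047931071925829 [1.21028692 0.21444598 0.19392152] 9.125
tcp 0.581625387596173 0.08702457281647252
top red 1348 z [0.1367 0.2848] u [0.5718 0.5812] w [0.0339 0.1426] n [ 0.989  0.145 -0.007]
top green 169 z [0.2771 0.2865] u [0.5768 0.5904] w [0.0335 0.0829] n [ 0.111 -0.049  0.993]
side red 3462 z [0.1326 0.2832] u [0.5714 0.5809] w [0.0375 0.1495] n [ 0.992  0.128 -0.   ]
side green 29 z [0.2818 0.2844] u [0.5827 0.5871] w [0.1101 0.141 ] n [ 0.198 -0.022  0.98 ]
```

>>> {"op": "carry_out", "data": {
  "moves": [
    {"tx": 0, "ty": 0, "tz": -2.5, "wx": 0, "wy": 0, "wz": 0, "claw": 1},
    {"tx": 0, "ty": 0, "tz": -3, "wx": 0, "wy": 0, "wz": 0, "claw": 1},
    {"tx": 0, "ty": 0, "tz": -3, "wx": 0, "wy": 0, "wz": 0, "claw": 1},
    {"tx": 0, "ty": 0, "tz": -1.6, "wx": 0, "wy": 0, "wz": 0, "claw": 1},
    {"tx": 0, "ty": 0, "tz": 0, "wx": 0, "wy": 0, "wz": 0, "claw": 1},
    {"tx": 0, "ty": 0, "tz": 0, "wx": 0, "wy": 0, "wz": 0, "claw": 1}
  ]
}}

```text
clock: 9.98
tcp_pos: [0.5644, 0.1672, 0.1429]
orientation: [-0.001, 0.755, -0.655, 0.001]
wrist_force: [0.2, 0.1, -2.1]
finger_gap: 0.0174
grip_force: 50.6
```

```bash
python3 p.py p2
```

```text
[0.5644 0.1672 0.1429] yaw 8.099342187175404 [ 0.15593814  0.05607446 -2.13034371] 9.975
tcp 0.5821917650266727 0.0870363535843931
top red 836 z [0.036  0.1847] u [0.5615 0.5818] w [0.034 0.143] n [ 0.989  0.147 -0.008]
top green 108 z [0.1757 0.1811] u [0.5831 0.5895] w [0.0346 0.0794] n [ 0.25  -0.023  0.968]
side red 2571 z [0.0314 0.1822] u [0.5715 0.5812] w [0.0383 0.1498] n [ 0.991  0.131 -0.003]
side green 30 z [0.1804 0.1834] u [0.5825 0.5872] w [0.1109 0.1414] n [ 0.25  -0.019  0.968]
```

View pics/p2c.png

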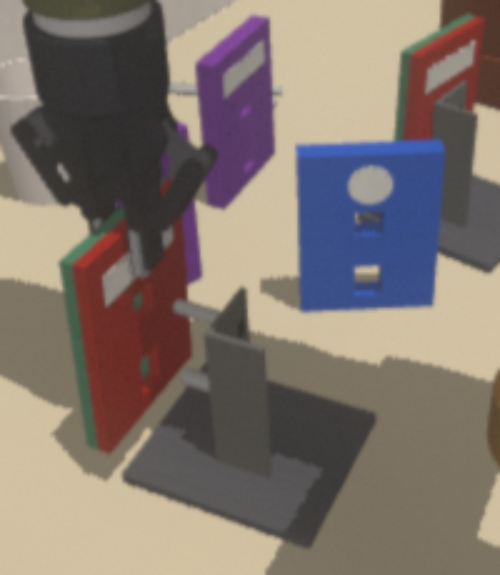

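The side crop shows the plate in front of the pins, red towards the upright, with its holes (140,300) and (145,365) level with the pins (190,308) and (195,380). Now I slide it on.

>>> {"op": "carry_out", "data": {
  "moves": [
    {"tx": -1.0, "ty": -0.14, "tz": 0, "wx": 0, "wy": 0, "wz": 0, "claw": 1},
    {"tx": -1.0, "ty": -0.14, "tz": 0, "wx": 0, "wy": 0, "wz": 0, "claw": 1},
    {"tx": -0.5, "ty": -0.07, "tz": 0, "wx": 0, "wy": 0, "wz": 0, "claw": 1},
    {"tx": -0.5, "ty": -0.07, "tz": 0, "wx": 0, "wy": 0, "wz": 0, "claw": 1}
  ]
}}

```text
clock: 10.58
tcp_pos: [0.5394, 0.1636, 0.1432]
orientation: [-0.005, 0.755, -0.655, 0.004]
wrist_force: [18.0, 2.9, -11.6]
finger_gap: 0.0173
grip_force: 54.6
```

Contact at about the pin tips, so the holes don't line up with the pins. I back off and measure the holes themselves.

>>> {"op": "carry_out", "data": {
  "moves": [
    {"tx": -0.0, "ty": 0, "tz": 0, "wx": 0, "wy": 0, "wz": 0, "claw": 1},
    {"tx": 1.5, "ty": 0.21, "tz": 0, "wx": 0, "wy": 0, "wz": 0, "claw": 1},
    {"tx": 1.5, "ty": 0.21, "tz": 0, "wx": 0, "wy": 0, "wz": 0, "claw": 1},
    {"tx": 0, "ty": 0, "tz": 0, "wx": 0, "wy": 0, "wz": 0, "claw": 1},
    {"tx": 0, "ty": 0, "tz": 0, "wx": 0, "wy": 0, "wz": 0, "claw": 1}
  ]
}}

```text
clock: 11.2
tcp_pos: [0.5622, 0.1669, 0.1412]
orientation: [0.0, 0.755, -0.655, -0.0]
wrist_force: [0.4, -0.3, -1.1]
finger_gap: 0.0173
grip_force: 50.7
```

```bash
python3 p.py p3; cat > hole.py <<'E'
from h import *
# rectify the inward (red) face: plane x'=const in stand axes
a=np.radians(8);u=np.array([np.cos(a),np.sin(a),0]);w=np.array([-u[1],u[0],0])
T=T_tool();U=T[:3,3]@u-.009
out=[]
for n in('side','top'):
    c=read_camera(n);C=c['camera_from_world'];K=np.array([[c['fx'],0,c['cx']],[0,c['fy'],c['cy']],[0,0,1]])
    # map: (i,j) 2 px/mm, w from .02..0.16 , z from .02..0.2
    A=np.stack([w*.0005,np.array([0,0,-.0005]),U*u+.02*w+np.array([0,0,.2])],1)
    Hm=K@(C[:3,:3]@A+np.outer(C[:3,3],[0,0,1]))
    out.append(cv2.warpPerspective(c['image'],Hm,(280,360),flags=cv2.INTER_LINEAR|cv2.WARP_INVERSE_MAP))
cv2.imwrite('pics/rect.png',np.hstack([cv2.resize(o,None,fx=1.4,fy=1.4) for o in out]))
E
python3 hole.py
```

```text
[0.5622 0.1669 0.1412] yaw 8.10856784787004 [ 0.38835579 -0.3400768  -1.06345739] 11.2
tcp 0.5800087279899594 0.0870702146363783
top red 815 z [0.0334 0.1817] u [0.5611 0.5798] w [0.0341 0.1435] n [ 0.989  0.15  -0.004]
top green 98 z [0.1735 0.1807] u [0.5805 0.5871] w [0.034  0.0798] n [ 0.346 -0.02   0.938]
side red 2537 z [0.0296 0.1805] u [0.5696 0.5793] w [0.0383 0.1495] n [0.991 0.132 0.001]
side green 32 z [0.1787 0.182 ] u [0.581  0.5854] w [0.1108 0.1428] n [ 0.231 -0.019  0.973]
```

View pics/rect.png

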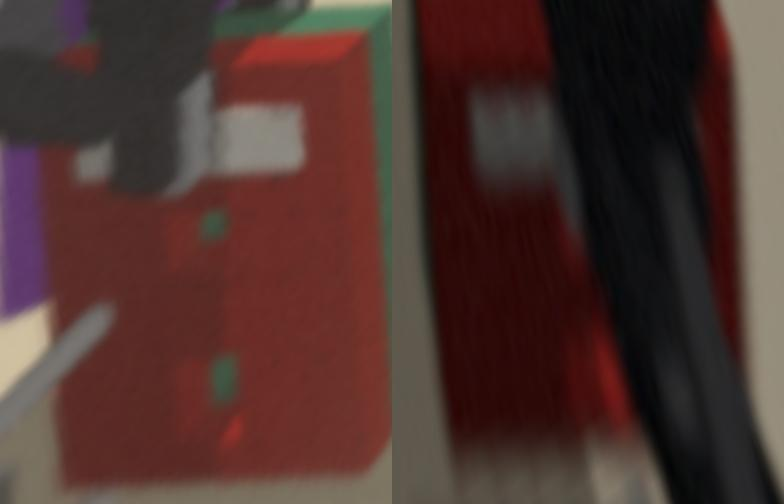

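The rectified side view (left half, 2.8 px/mm) shows the face rolled a few degrees: the bottom edge runs (65,487)→(370,470), and the upper and lower holes centre near (196,225) and (207,380). Next I quantify the roll and hole centres.

```bash
cat > roll.py <<'E'
from h import *
a=np.radians(8);u=np.array([np.cos(a),np.sin(a)]);w=np.array([-u[1],u[0]])
T=T_tool();print(T[:3,3].round(4),'tcp u,w',(T[:2,3]@u).round(4),(T[:2,3]@w).round(4),'fing',T[:3,2].round(4))
im,W,M=cloud('side');U=W[...,:2]@u;V=W[...,:2]@w;Z=W[...,2]
hsv=cv2.cvtColor(im,cv2.COLOR_BGR2HSV);H,S=hsv[...,0],hsv[...,1]
U0=T[:2,3]@u-.0088
k=np.isfinite(Z)&(np.abs(V-T[:2,3]@w)<.075)&(Z>.015)&(Z<.2)&(S>80)&((H<10)|(H>170))
f=k&(np.abs(U-np.median(U[k]))<.003);v,z=V[f],Z[f];print('face',f.sum(),'u med',np.median(U[f]).round(4))
Af=np.c_[v,z,np.ones_like(v)];co=np.linalg.lstsq(Af,U[f],rcond=None)[0];print('yaw err,pitch deg',np.degrees(co[:2]).round(2))
def edge(x,y,bins,fn,p):
    X=[];Y=[]
    for lo,hi in zip(bins[:-1],bins[1:]):
        m=(x>=lo)&(x<hi)
        if m.sum()>8: X.append((lo+hi)/2);Y.append(np.percentile(y[m],p))
    c=np.polyfit(X,Y,1);return np.degrees(np.arctan(c[0])).round(2),c
cv=T[:2,3]@w
b=edge(v,z,np.arange(cv-.045,cv+.046,.006),min,2);print('bottom slope',b[0],'z at centre',np.polyval(b[1],cv).round(4))
zb=np.arange(T[2,3]-.095,T[2,3]+.03,.008)
l=edge(z,v,zb,min,2);r=edge(z,v,zb,max,98);print('left slope',l[0],'right',r[0],'centre w at hole hts',[((np.polyval(l[1],h)+np.polyval(r[1],h))/2).round(4) for h in(.118,.055)], 'width',(np.polyval(r[1],.09)-np.polyval(l[1],.09)).round(4))
rr=cv2.minAreaRect((np.c_[v,z]*1000).astype(np.float32));print(rr)
E
python3 roll.py
```

```text
[0.5627 0.167  0.1414] tcp u,w 0.5805 0.0871 fing [-4.e-04 -0.e+00 -1.e+00]
face 2193 u med 0.5715
yaw err,pitch deg [ 0.04 -0.35]
bottom slope 3.93 z at centre 0.031
left slope 19.51 right -2.92 centre w at hole hts [np.float64(0.1004), np.float64(0.0908)] width 0.1023
((91.20770263671875, 106.34375762939453), (112.84526824951172, 157.92080688476562), 2.8313260078430176)
```

>>> {"op": "carry_out", "data": {
  "moves": [
    {"tx": 0, "ty": 0, "tz": 0, "wx": -0.054, "wy": -0.008, "wz": 0, "claw": 1},
    {"tx": 0, "ty": 0, "tz": 0, "wx": 0, "wy": 0, "wz": 0, "claw": 1},
    {"tx": 0, "ty": 0, "tz": 0, "wx": 0, "wy": 0, "wz": 0, "claw": 1}
  ]
}}

```text
clock: 11.82
tcp_pos: [0.5632, 0.1671, 0.1414]
orientation: [0.018, 0.755, -0.655, 0.02]
wrist_force: [-0.3, 0.4, -0.7]
finger_gap: 0.0176
grip_force: 50.6
```

```bash
python3 roll.py; python3 hole.py
```

```text
[0.5632 0.1671 0.1414] tcp u,w 0.581 0.0871 fing [ 0.0078 -0.0532 -0.9986]
face 2154 u med 0.5721
yaw err,pitch deg [-0.01 -0.31]
bottom slope 0.53 z at centre 0.0312
left slope 20.79 right 0.17 centre w at hole hts [np.float64(0.0993), np.float64(0.0873)] width 0.1011
((90.22645568847656, 102.90579223632812), (152.6377410888672, 111.27930450439453), 89.82913208007812)
```

View pics/rect.png

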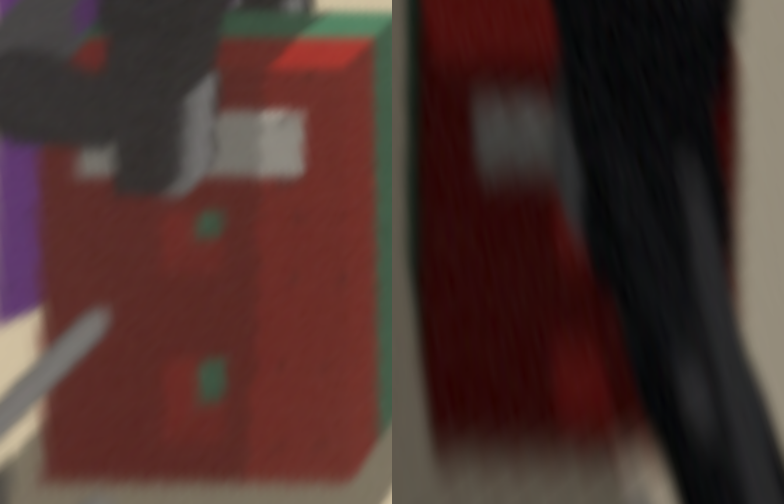

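Now square: holes at (193,237) and (196,395) give w≈0.089 at z≈0.115 and 0.059, lined up with the pins (0.0886; z 0.118 and 0.055). I insert again.

>>> {"op": "carry_out", "data": {
  "moves": [
    {"tx": -1.0, "ty": -0.14, "tz": 0, "wx": 0, "wy": 0, "wz": 0, "claw": 1},
    {"tx": -1.0, "ty": -0.14, "tz": 0, "wx": 0, "wy": 0, "wz": 0, "claw": 1},
    {"tx": -0.5, "ty": -0.07, "tz": 0, "wx": 0, "wy": 0, "wz": 0, "claw": 1},
    {"tx": -0.5, "ty": -0.07, "tz": 0, "wx": 0, "wy": 0, "wz": 0, "claw": 1},
    {"tx": 0, "ty": 0, "tz": 0, "wx": 0, "wy": 0, "wz": 0, "claw": 1}
  ]
}}

```text
clock: 12.6
tcp_pos: [0.533, 0.1629, 0.1415]
orientation: [0.018, 0.755, -0.655, 0.021]
wrist_force: [0.3, -0.3, -1.8]
finger_gap: 0.0177
grip_force: 50.7
```

>>> {"op": "carry_out", "data": {
  "moves": [
    {"tx": -1.0, "ty": -0.14, "tz": 0, "wx": 0, "wy": 0, "wz": 0, "claw": 1},
    {"tx": -0.8, "ty": -0.11, "tz": 0, "wx": 0, "wy": 0, "wz": 0, "claw": 1},
    {"tx": -0.5, "ty": -0.07, "tz": 0, "wx": 0, "wy": 0, "wz": 0, "claw": 1},
    {"tx": 0, "ty": 0, "tz": 0, "wx": 0, "wy": 0, "wz": 0, "claw": 1}
  ]
}}

```text
clock: 13.1
tcp_pos: [0.5099, 0.1596, 0.1414]
orientation: [0.018, 0.755, -0.655, 0.021]
wrist_force: [-0.5, 0.3, -1.4]
finger_gap: 0.0175
grip_force: 50.8
```

>>> {"op": "carry_out", "data": {
  "moves": [
    {"tx": 0, "ty": 0, "tz": -0.2, "wx": 0, "wy": 0, "wz": 0, "claw": 1},
    {"tx": 0, "ty": 0, "tz": -0.1, "wx": 0, "wy": 0, "wz": 0, "claw": 1},
    {"tx": 0, "ty": 0, "tz": 0, "wx": 0, "wy": 0, "wz": 0, "claw": 1}
  ]
}}

```text
clock: 13.48
tcp_pos: [0.5105, 0.1596, 0.1382]
orientation: [0.018, 0.755, -0.655, 0.021]
wrist_force: [-0.3, -0.2, -1.5]
finger_gap: 0.0175
grip_force: 50.8
```

>>> {"op": "carry_out", "data": {
  "moves": [
    {"tx": -0.2, "ty": -0.03, "tz": 0, "wx": 0, "wy": 0, "wz": 0, "claw": 1},
    {"tx": 0, "ty": 0, "tz": 0, "wx": 0, "wy": 0, "wz": 0, "claw": 1}
  ]
}}

```text
clock: 13.72
tcp_pos: [0.5085, 0.1594, 0.1383]
orientation: [0.018, 0.755, -0.655, 0.021]
wrist_force: [0.6, 0.4, -1.6]
finger_gap: 0.0174
grip_force: 50.7
```

>>> {"op": "carry_out", "data": {
  "moves": [
    {"tx": -0.15, "ty": -0.02, "tz": 0, "wx": 0, "wy": 0, "wz": 0, "claw": 1},
    {"tx": 0, "ty": 0, "tz": 0, "wx": 0, "wy": 0, "wz": 0, "claw": 1}
  ]
}}

```text
clock: 13.98
tcp_pos: [0.5083, 0.1593, 0.1387]
orientation: [0.017, 0.755, -0.655, 0.022]
wrist_force: [6.0, 0.4, -4.2]
finger_gap: 0.0175
grip_force: 50.4
```

>>> {"op": "carry_out", "data": {
  "moves": [
    {"tx": -0.1, "ty": -0.01, "tz": 0, "wx": 0, "wy": 0, "wz": 0, "claw": 1},
    {"tx": 0, "ty": 0, "tz": 0, "wx": 0, "wy": 0, "wz": 0, "claw": 1}
  ]
}}

```text
clock: 14.22
tcp_pos: [0.5082, 0.1593, 0.1388]
orientation: [0.016, 0.755, -0.655, 0.022]
wrist_force: [6.8, 0.1, -5.2]
finger_gap: 0.0169
grip_force: 50.4
```

>>> {"op": "carry_out", "data": {
  "moves": [
    {"tx": 0.1, "ty": 0.01, "tz": -0.15, "wx": 0, "wy": 0, "wz": 0, "claw": 1},
    {"tx": 0, "ty": 0, "tz": 0, "wx": 0, "wy": 0, "wz": 0, "claw": 1}
  ]
}}

```text
clock: 14.48
tcp_pos: [0.5083, 0.1594, 0.138]
orientation: [0.016, 0.755, -0.655, 0.022]
wrist_force: [4.7, 0.2, 3.2]
finger_gap: 0.0176
grip_force: 51.2
```

>>> {"op": "carry_out", "data": {
  "moves": [
    {"tx": 0, "ty": 0, "tz": -0.15, "wx": 0, "wy": 0, "wz": 0, "claw": 1},
    {"tx": 0, "ty": 0, "tz": 0, "wx": 0, "wy": 0, "wz": 0, "claw": 1}
  ]
}}

```text
clock: 14.72
tcp_pos: [0.5084, 0.1594, 0.1379]
orientation: [0.016, 0.755, -0.655, 0.022]
wrist_force: [1.4, -0.2, 13.3]
finger_gap: 0.0172
grip_force: 52.5
```

It now rests on the pin (Fz +13 N). I ease off and release.

>>> {"op": "carry_out", "data": {
  "newtons": 20,
  "moves": [
    {"tx": 0, "ty": 0, "tz": 0.15, "wx": 0, "wy": 0, "wz": 0, "claw": 1},
    {"tx": 0, "ty": 0, "tz": 0, "wx": 0, "wy": 0, "wz": 0, "claw": 0.4},
    {"tx": 0, "ty": 0, "tz": 0, "wx": 0, "wy": 0, "wz": 0, "claw": 0},
    {"tx": 0, "ty": 0, "tz": 0, "wx": 0, "wy": 0, "wz": 0, "claw": 0},
    {"tx": 0, "ty": 0, "tz": 0, "wx": 0, "wy": 0, "wz": 0, "claw": 0}
  ]
}}

```text
clock: 15.35
tcp_pos: [0.5063, 0.1591, 0.1364]
orientation: [0.018, 0.755, -0.655, 0.02]
wrist_force: [0.1, -0.4, 0.5]
finger_gap: 0.0425
grip_force: 0.0
```

>>> {"op": "carry_out", "data": {
  "moves": [
    {"tx": 0, "ty": 0, "tz": 2, "wx": 0, "wy": 0, "wz": 0, "claw": 0},
    {"tx": 0, "ty": 0, "tz": 3, "wx": 0, "wy": 0, "wz": 0, "claw": 0},
    {"tx": 0, "ty": 0, "tz": 4, "wx": 0.054, "wy": 0.008, "wz": 0, "claw": 0},
    {"tx": 0, "ty": 0, "tz": 3, "wx": 0, "wy": 0, "wz": 0, "claw": 0},
    {"tx": 0, "ty": 0, "tz": 0, "wx": 0, "wy": 0, "wz": 0, "claw": 0}
  ]
}}

```text
clock: 15.98
tcp_pos: [0.5082, 0.1592, 0.2594]
orientation: [-0.002, 0.755, -0.656, 0.002]
wrist_force: [0.5, -0.5, -0.0]
finger_gap: 0.0427
grip_force: 0.0
```

```bash
python3 m.py w5; python3 - <<'E'
from h import *
a=np.radians(8);u=np.array([np.cos(a),np.sin(a)]);w=np.array([-u[1],u[0]])
ims=[]
for n in('top','side'):
    im,W,M=cloud(n);ims.append(im)
    hsv=cv2.cvtColor(im,cv2.COLOR_BGR2HSV);H,S=hsv[...,0],hsv[...,1]
    U=W[...,:2]@u;V=W[...,:2]@w;Z=W[...,2]
    k=np.isfinite(Z)&(np.abs(V-.087)<.08)&(np.abs(U-.525)<.04)&(Z>.015)&(Z<.19)&(S>80)
    for c,col in(('red',(H<10)|(H>170)),('green',(H>50)&(H<95))):
        f=k&col
        if f.sum()>30: print(n,c,f.sum(),'u',np.percentile(U[f],[1,50,99]).round(4),'w',np.percentile(V[f],[1,99]).round(4),'z',np.percentile(Z[f],[1,99]).round(4))
    t=k&(Z>.168);print(n,cv2.minAreaRect((np.c_[U[t],V[t]]*1000).astype(np.float32)),np.median(Z[t]))
    p=k&((H<10)|(H>170))&(Z<.165)
    if p.sum()>100:
        co,res,_,_=np.linalg.lstsq(np.c_[V[p],Z[p],np.ones(p.sum())],U[p],rcond=None);print('face tilt yaw,pitch',np.degrees(co[:2]).round(2),'u at mid',co@[.087,.1,1])
c=cv2.imread('pics/w5.png')
cv2.imwrite('pics/end.png',np.hstack([cv2.resize(ims[1][120:330,140:330],(400,442)),cv2.resize(ims[0][130:290,80:240],(400,442))]))
E
```

```text
[[ 1.406e-01 -9.901e-01  4.700e-03  5.082e-01]
 [-9.901e-01 -1.406e-01  7.000e-04  1.592e-01]
 [-1.000e-04 -4.700e-03 -1.000e+00  2.594e-01]
 [ 0.000e+00  0.000e+00  0.000e+00  1.000e+00]]
[ 0.153  0.22  -0.01   1.336  0.    -1.559] [ 0.52 -0.53 -0.01] 15.975 0.04266195642473817
tcp u,w 0.5252909598893181 0.08783754429729693 yaw y -171.91696135157747
2016 ((507.3414611816406, 166.18524169921875), (16.89374542236328, 110.54582977294922), 7.870691299438477) 0.17589681575026578 u [0.5172 0.5337] w [0.04   0.1487]
422 0.125439706670901 u [0.4778 0.5509] w [0.034  0.1108]
top red 628 u [0.5163 0.5178 0.5256] w [0.0256 0.1312] z [0.0339 0.1821]
top green 270 u [0.5274 0.5309 0.5344] w [0.0261 0.1125] z [0.05   0.1824]
top ((525.6099243164062, 77.08378601074219), (73.18171691894531, 17.99273681640625), 89.65376281738281) 0.17702679526087095
face tilt yaw,pitch [-1.94  0.59] u at mid 0.5169633557112142
side red 1832 u [0.5153 0.5166 0.5248] w [0.0291 0.1493] z [0.0231 0.1792]
side green 92 u [0.5264 0.5295 0.5325] w [0.098  0.1501] z [0.1663 0.174 ]
side ((524.9600830078125, 95.026611328125), (19.67237091064453, 107.52262115478516), 0.02874300628900528) 0.17218510682795446
face tilt yaw,pitch [ 1.33 -0.2 ] u at mid 0.516846510058568
```

View pics/end.png

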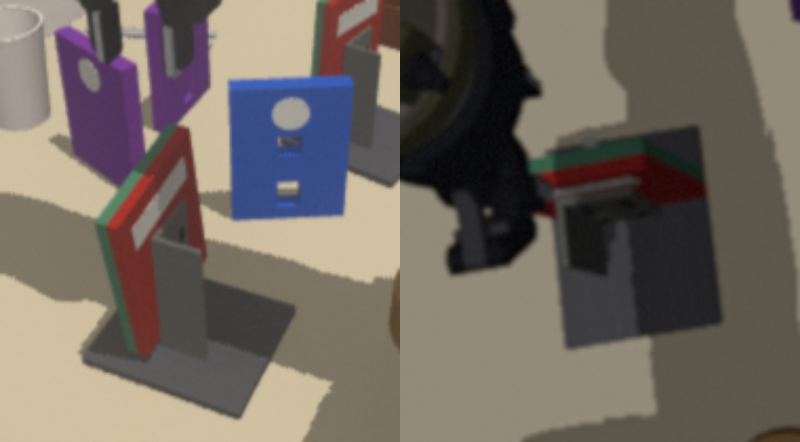

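The plate hangs on both pins, red inward and flush with the upright, but the side crop shows it rolled a few degrees, with its bottom swung to one side. That is because it sits about 2 mm off the pin's centre. I measure the roll, then regrip to straighten it.

```bash
cat > tilt.py <<'E'
from h import *
a=np.radians(8);u=np.array([np.cos(a),np.sin(a)]);w=np.array([-u[1],u[0]])
for n in('side','wrist','top'):
    im,W,M=cloud(n);hsv=cv2.cvtColor(im,cv2.COLOR_BGR2HSV);H,S=hsv[...,0],hsv[...,1]
    U=W[...,:2]@u;V=W[...,:2]@w;Z=W[...,2]
    col=(S>80)&((H<10)|(H>170)|((H>50)&(H<95)))
    t=col&np.isfinite(Z)&(np.abs(U-.525)<.007)&(np.abs(V-.09)<.07)&(Z>.162)&(Z<.19)
    if t.sum()>40:
        v,z=V[t],Z[t]
        for _ in range(3):
            c=np.polyfit(v,z,1);r=np.abs(z-np.polyval(c,v));g=r<2.5*np.median(r)+1e-4;v,z=v[g],z[g]
        print(n,'top edge',t.sum(),'slope',np.degrees(c[0]).round(2),'z at .087',np.polyval(c,.087).round(4),'w',v.min().round(4),v.max().round(4))
    f=col&np.isfinite(Z)&(np.abs(U-.517)<.003)&(np.abs(V-.09)<.08)&(Z>.02)&(Z<.19)
    if f.sum()>300:
        r=cv2.minAreaRect((np.c_[V[f],Z[f]]*1000).astype(np.float32));print(n,'face',f.sum(),r)
E
python3 tilt.py
```

```text
side top edge 312 slope -7.1 z at .087 0.1748 w 0.0437 0.1508
side face 1501 ((87.16496276855469, 100.1583480834961), (151.1988983154297, 111.5933837890625), 82.7442626953125)
wrist top edge 1730 slope -7.07 z at .087 0.1761 w 0.0403 0.1495
wrist face 503 ((53.9242057800293, 131.570556640625), (184.7979736328125, 89.07878875732422), 46.396114349365234)
top top edge 362 slope -6.7 z at .087 0.1759 w 0.0421 0.1121
top face 386 ((84.86846923828125, 101.94888305664062), (151.9043426513672, 105.05734252929688), 82.96226501464844)
```

Roll is about −7° with the plate's middle under the pin. I regrip with the tool tilted to match, then bring it upright and centred.

>>> {"op": "carry_out", "data": {
  "newtons": 40,
  "moves": [
    {"tx": -0.26, "ty": 1.84, "tz": 0, "wx": -0.121, "wy": -0.017, "wz": 0, "claw": -0.3},
    {"tx": 0, "ty": 0, "tz": 0, "wx": 0, "wy": 0, "wz": 0, "claw": -0.3},
    {"tx": 0.04, "ty": -0.31, "tz": -2.5, "wx": 0, "wy": 0, "wz": 0, "claw": -0.3},
    {"tx": 0.06, "ty": -0.42, "tz": -3.5, "wx": 0, "wy": 0, "wz": 0, "claw": -0.3},
    {"tx": 0.06, "ty": -0.42, "tz": -3.5, "wx": 0, "wy": 0, "wz": 0, "claw": -0.3},
    {"tx": 0.04, "ty": -0.31, "tz": -2.5, "wx": 0, "wy": 0, "wz": 0, "claw": -0.3},
    {"tx": 0, "ty": 0, "tz": 0, "wx": 0, "wy": 0, "wz": 0, "claw": -0.3},
    {"tx": 0, "ty": 0, "tz": 0, "wx": 0, "wy": 0, "wz": 0, "claw": -0.3}
  ]
}}

```text
clock: 17.27
tcp_pos: [0.5067, 0.1628, 0.1376]
orientation: [0.04, 0.754, -0.654, 0.046]
wrist_force: [-0.4, -0.0, 0.3]
finger_gap: 0.0556
grip_force: 0.0
```

>>> {"op": "carry_out", "data": {
  "moves": [
    {"tx": 0, "ty": 0, "tz": 0, "wx": 0, "wy": 0, "wz": 0, "claw": 1},
    {"tx": 0, "ty": 0, "tz": 0, "wx": 0, "wy": 0, "wz": 0, "claw": 1},
    {"tx": 0, "ty": 0, "tz": 0, "wx": 0, "wy": 0, "wz": 0, "claw": 1},
    {"tx": 0, "ty": 0, "tz": 0, "wx": 0, "wy": 0, "wz": 0, "claw": 1}
  ]
}}

```text
clock: 17.77
tcp_pos: [0.5077, 0.1633, 0.1379]
orientation: [0.039, 0.754, -0.654, 0.047]
wrist_force: [4.2, 0.1, 3.9]
finger_gap: 0.017
grip_force: 43.0
```

>>> {"op": "carry_out", "data": {
  "moves": [
    {"tx": 0.1, "ty": 0.01, "tz": 0.4, "wx": 0, "wy": 0, "wz": 0, "claw": 1},
    {"tx": 0.03, "ty": -0.19, "tz": 0, "wx": 0.06, "wy": 0.0085, "wz": 0, "claw": 1},
    {"tx": 0.02, "ty": -0.19, "tz": 0, "wx": 0.061, "wy": 0.0085, "wz": 0, "claw": 1},
    {"tx": 0, "ty": 0, "tz": 0, "wx": 0, "wy": 0, "wz": 0, "claw": 1},
    {"tx": 0, "ty": 0, "tz": 0, "wx": 0, "wy": 0, "wz": 0, "claw": 1}
  ]
}}

```text
clock: 18.4
tcp_pos: [0.5082, 0.1589, 0.1409]
orientation: [0.0, 0.755, -0.656, 0.001]
wrist_force: [5.6, -0.4, -2.4]
finger_gap: 0.0176
grip_force: 42.4
```

```bash
sed -i 's/\.517)<.003/.5175)<.004/' tilt.py; python3 tilt.py; python3 - <<'E'
from h import *
w=np.array([-np.sin(np.radians(8)),np.cos(np.radians(8))]);T=T_tool();print('tcp w',T[:2,3]@w,T[:3,2])
E
```

```text
side top edge 190 slope -0.53 z at .087 0.177 w 0.0352 0.1423
side face 1355 ((86.77825164794922, 106.70509338378906), (161.19850158691406, 112.01049041748047), 89.6045913696289)
wrist top edge 5456 slope -0.25 z at .087 0.1783 w 0.0313 0.1154
wrist face 2391 ((40.89942169189453, 122.22079467773438), (169.82415771484375, 73.64430236816406), 60.2800407409668)
top top edge 234 slope 0.33 z at .087 0.1782 w 0.0332 0.0769
top face 343 ((51.93214416503906, 105.26113891601562), (151.4542694091797, 44.19670867919922), 87.425537109375)
tcp w 0.08663520539591095 [ 0.00101671 -0.00249675 -0.99999637]
```

>>> {"op": "carry_out", "data": {
  "moves": [
    {"tx": 0, "ty": 0, "tz": -0.25, "wx": 0, "wy": 0, "wz": 0, "claw": 1},
    {"tx": 0, "ty": 0, "tz": -0.1, "wx": 0, "wy": 0, "wz": 0, "claw": 1},
    {"tx": 0, "ty": 0, "tz": -0.1, "wx": 0, "wy": 0, "wz": 0, "claw": 1},
    {"tx": 0, "ty": 0, "tz": 0, "wx": 0, "wy": 0, "wz": 0, "claw": 1}
  ]
}}

```text
clock: 19.05
tcp_pos: [0.5084, 0.1596, 0.1382]
orientation: [-0.001, 0.755, -0.655, 0.001]
wrist_force: [1.7, 0.4, 10.4]
finger_gap: 0.0173
grip_force: 44.0
```

>>> {"op": "carry_out", "data": {
  "newtons": 20,
  "moves": [
    {"tx": 0, "ty": 0, "tz": 0.1, "wx": 0, "wy": 0, "wz": 0, "claw": 1},
    {"tx": 0, "ty": 0, "tz": 0, "wx": 0, "wy": 0, "wz": 0, "claw": 1},
    {"tx": 0, "ty": 0, "tz": 0, "wx": 0, "wy": 0, "wz": 0, "claw": 0.5},
    {"tx": 0, "ty": 0, "tz": 0, "wx": 0, "wy": 0, "wz": 0, "claw": 0},
    {"tx": 0, "ty": 0, "tz": 0, "wx": 0, "wy": 0, "wz": 0, "claw": -0.3},
    {"tx": 0, "ty": 0, "tz": 0, "wx": 0, "wy": 0, "wz": 0, "claw": -0.3},
    {"tx": 0, "ty": 0, "tz": 2, "wx": 0, "wy": 0, "wz": 0, "claw": -0.3},
    {"tx": 0, "ty": 0, "tz": 3, "wx": 0, "wy": 0, "wz": 0, "claw": -0.3}
  ]
}}

```text
clock: 20.05
tcp_pos: [0.5065, 0.159, 0.1867]
orientation: [0.001, 0.755, -0.655, -0.001]
wrist_force: [1.1, -0.6, 0.6]
finger_gap: 0.0555
grip_force: 0.0
```

>>> {"op": "carry_out", "data": {
  "moves": [
    {"tx": 0, "ty": 0, "tz": 4, "wx": 0, "wy": 0, "wz": 0, "claw": -0.3},
    {"tx": 0, "ty": 0, "tz": 3, "wx": 0, "wy": 0, "wz": 0, "claw": -0.3},
    {"tx": 0, "ty": 0, "tz": 0, "wx": 0, "wy": 0, "wz": 0, "claw": -0.3}
  ]
}}

```text
clock: 20.42
tcp_pos: [0.509, 0.1594, 0.2598]
orientation: [-0.002, 0.755, -0.655, 0.001]
wrist_force: [0.3, -0.7, 0.4]
finger_gap: 0.0558
grip_force: 0.0
```

```bash
python3 tilt.py; python3 m.py w6 | tail -2
```

```text
side top edge 298 slope -3.75 z at .087 0.1745 w 0.0382 0.1459
side face 1605 ((86.50297546386719, 99.7194595336914), (152.45639038085938, 112.69487762451172), 86.44501495361328)
wrist top edge 1757 slope -3.57 z at .087 0.1758 w 0.0353 0.1452
wrist face 731 ((52.47856140136719, 132.50106811523438), (181.5722198486328, 88.02764892578125), 49.00169372558594)
top top edge 399 slope -3.47 z at .087 0.1755 w 0.0366 0.113
top face 462 ((85.30751037597656, 103.09117889404297), (151.05517578125, 107.02664947509766), 86.38224029541016)
2214 ((508.0645446777344, 162.08126831054688), (17.281545639038086, 111.14971923828125), 8.232857704162598) 0.17604515268438253 u [0.5172 0.5338] w [0.0356 0.1442]
446 0.12541897406275584 u [0.4776 0.5517] w [0.0326 0.1108]
```

```bash
python3 -c "
from workcell import env
print(env.hand_in())"
```

```text
the job is handed in; nothing more can be done
None
```

I turned the red-showing plate over and hung it back on both pins of its stand, green face out and against the upright to within about 1 mm. It hangs about 3.5° off level, much as it hung before. I handed the job in at about 20 s of the 40 s; the other plate was never touched.

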